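# Lift the loaded objective carrier out of its nest and hold it level

## Robot

A 7-joint arm with a two-finger parallel gripper is mounted at the origin on the work surface; the furniture and walls round the work are solid. World frame = base frame: x ahead of the robot, y to its left, z up, the work surface at z = 0. Lengths are in m, angles in rad, forces in N, time in s.
With the tool pointing down it reaches from about 0.425 to 0.825 m from the base axis. Payload 3.6 kg.
Tool frame: the origin (TCP) lies midway between the tips of the shut fingers; the grasp point (between the pads) lies bot.grip_point_offset behind it (bot.grip_point_offset is the distance from the TCP to the grasp point, in m); z points along the fingers, y is the line along which they close (so a half turn about z gives the same grasp; the last joint's range is limited). The gripper opens to 93 mm and grips with 3 to 60 N. Pads are 15 mm wide; open, the fingers measure 128 mm over their backs; the gripper's body (75 mm by 188 mm) begins 65 mm behind the grasp point.
Start: joints at [1.29, 0.615, -0.013, 1.423, 0.008, 1.103, -0.04], TCP at [0.164, -0.629, 0.219] pointing down, gripper open.
Joint ranges: [-3.12, 3.12], [-0.3, 2.06], [-1.34, 1.32], [0.26, 2.42], [-1.36, 4.5], [0.01, 1.98], [-2.84, 2.84]. Speed limits (rad/s): [2.79, 2.79, 3.14, 3.14, 3.14, 3.14, 3.14].

## Interface

Orientations are given as a 3x3 rotation matrix whose columns are the frame's x, y, z axes.
In Python, from bench import bot, eoat, get_image, camera_params, sign_off, silhouettes, status gives the robot as it stands. Calls block until the motion is done:
- bot.goto(position, orientation): joint-space move of the TCP to a pose.
- bot.line_to(position, rot=None, rate=0.15): straight line of the TCP; rot=None keeps the orientation; rate is the mean speed in m/s.
- bot.move_joints(angles): joint-space move.
- eoat.grip(opening, f_grip=None): finger opening in m; f_grip is the grip in N (None keeps the last); returns when the fingers have stopped.
- bot.dwell(seconds).
- bot.inverse_kinematics(position, orientation): joint angles nearest the present ones, or None.
- get_image(name): name is "scene" or "side" or "wrist"; returns the picture (420x560x3 uint8, red, green, blue); there is no depth.
- camera_params(name): a dict with "fx", "fy", "cx", "cy" (pixels), "eye" and "attitude" of the camera in the world; the wrist camera has in their place "T_tool_cam" (4x4, takes a point from camera to tool coordinates, whose origin is the TCP and whose axes are the flange's). Camera axes: x right, y down, z forward; pixel columns grow to the right and rows downward; lengths in m; the calibration is good to about 2 mm. A picture is of the moment at which its call begins: read the wrist's pose just before it. camera_params takes no time and is no camera call.
A pose or a line that the arm cannot do raises bot.PlanningError and nothing moves.
- sign_off(): hands the job in; it is judged then, once.
Trained networks look in the newest picture that a camera, given by its name, has taken for a name from the list of things; names that differ only in an ending like _2 or _b are one class to them, and where a whole thing is asked for, a point or a joint stands for the part that bears it (a point fixed in the world has none). Each returns a list of dicts, best first, with "score" (0 to 1); they miss things now and then, are a little off and sometimes report something else, mostly with a low value. They report only what shows in the picture. A call takes as long as a camera call. They do not tell look-alikes from the thing itself.
- silhouettes(camera, name): "pixels" (420x560 bool, what is visible of it) and "extent" ([centre column, centre row, width, height] in pixels, round what is visible of it).
Readings, each from a call of its own:
- status.read_time(): time.
- status.read_joint_pos(): joint angles.
- status.read_dq(): joint speeds.
- status.read_joint_torque(): joint torques, N m.
- status.read_position(): TCP position.
- status.read_orientation(): TCP orientation.
- status.read_wrist_force(): force on the tool from outside, world axes, zero at the start.
- status.read_moment(): the same for the moment, N m.
- status.read_width(): finger opening in m.
- status.read_grasp_force(): force on a finger pad.
Only numpy, scipy, OpenCV 4.12 (cv2) and the standard library are available. Lean on these libraries where they do the work, as an engineer would, in place of code of your own. Each camera call takes 0.05 s, during which the arm holds its last target. There are 200 camera calls.

## Task

The nest on the bench has to be wiped clean: with a gentle grip of no more than about 15 N per finger, take the loaded carrier tray by its handle bar (its load is uneven, so near the point where it balances), lift it straight up out of the nest without tilting it, and hold it still and level over the nest, about 10 cm above where it stood, with the objective and the nut still in their seats. Keep it so for about three seconds and finish while still holding it in the air: do not put it down or let go. Leave the things standing round about alone.

Things in the scene. Friction and masses are not known exactly. Their poses are not given: they have to be found in the camera images.
- carrier: Loose bare aluminium carrier tray, about 0.24 kg empty (weights given here may be off by 12 percent). Origin: centre of the plate's underside; z up, y along its length, x across. Plate 60 (x) x 150 (y) x 10 mm. Two round seats, 29 mm wide, floor 4 mm and rim 10 mm above the origin, at y = +46 and y = -46 mm: the objective stands in one, the nut in the other, either way round.
- carrier_bar (a point): Middle of the carrier's straight handle bar, 75 mm above the carrier's origin. The bar runs along y, 14 mm wide (x), 18 mm high, 146 mm long, on posts 24 x 8 mm at y = +-69 mm; grip it from above across its width. Loaded, the carrier balances about 12 mm from here towards the objective. Axes as the carrier's.
- objective: Microscope objective, tapered barrel 25 mm wide and 46 mm tall, 0.13 kg, standing loose and upright in one seat of the carrier; its top is 16 mm below the handle bar. Origin: centre of its underside, z up.
- nut: Knurled brass nut, 27 mm wide and 14 mm high, 0.03 kg, lying loose in the other seat of the carrier. Origin: centre of its underside, z up.
- nest: Black plastic nest fixed to the bench, 86 (x) x 178 (y) mm. The carrier stands on its mat, 12 mm above the bench, with its axes along the nest's, between corner lugs that rise 7.5 mm above the mat and leave 3.5 mm play all round. Origin: centre of its underside on the bench, z up.
- eyepiece: Bystander: black eyepiece, 53 mm wide, 70 mm tall, standing on the bench to the left of the nest. Origin: centre of its underside.
- loupe: Bystander: black standing loupe, 37 mm wide, 40 mm tall, just in front of the nest, on the robot's side. Origin: centre of its underside.
- ring: Bystander: black adapter ring, 43 mm wide, 14 mm high, lying just in front of the nest, on the robot's side. Origin: centre of its underside.
Mind the look-alikes: they are no part of the job. What is shaped like the nut but green is not meant.

How it is judged:
By the outcome, as a careful person would: the job done as asked, in the order asked, and still so for the second after the job is handed in, while the arm keeps its last pose, push and grip.
It also fails if it takes over 45 s, if anything falls off the work surface, if the arm or the gripper's body presses on something with over 40 N, if the wrist force passes 120 N, or if a joint passes its speed limit or range.

## Working session

There is one attempt and no reset: what is moved stays moved. The work goes in short steps, each a Python script; the robot and the scene stay as the last script left them, time stands still between calls to the robot, and variables do not carry over. Pictures are saved under pics/ and viewed, at most 10 in all, crops included, and the job is handed in when it is done.

```bash
mkdir -p pics; ls; python3 - <<'E'
from bench import *
import cv2, numpy as np
a=get_image("scene"); b=get_image("side")
cv2.imwrite("pics/a.png",np.vstack([a,b])[:,:,::-1][::1])
im=np.hstack([a,b]); im=cv2.resize(im,(800,300)); 
cv2.imwrite("pics/scene.png",a[:,:,::-1]);cv2.imwrite("pics/side.png",b[:,:,::-1])
for c in("scene","side"):
    print(c,camera_params(c))
    for n in("carrier","objective","nut","nest","loupe","ring","eyepiece"):
        print(n,[(round(s["score"],2),np.round(s["extent"])) for s in silhouettes(c,n)][:3])
print(camera_params("wrist"),bot.grip_point_offset,status.read_time(),status.read_orientation())
E
```

```text
pics
scene {'fx': 522.0766425131666, 'fy': 522.0766425131666, 'cx': 280.8008766346396, 'cy': 213.83939737216187, 'eye': array([1.26439895, 0.2134231 , 0.44325731]), 'attitude': array([[ 0.03283389,  0.43119277, -0.9016622 ],
       [ 0.9991702 ,  0.00759279,  0.04001565],
       [ 0.02410059, -0.90222788, -0.43058567]])}
carrier [(0.66, array([224., 242.,  96.,  62.]))]
objective [(0.83, array([197., 247.,  17.,  30.]))]
nut [(0.57, array([253., 255.,  16.,  14.])), (0.54, array([221., 230.,  12.,   1.])), (0.46, array([361., 266.,  19.,  12.]))]
nest [(0.68, array([227., 268., 113.,  37.]))]
loupe [(0.64, array([190., 233.,  18.,  21.])), (0.47, array([224., 244.,  98.,  62.]))]
ring [(0.55, array([261., 239.,  26.,  18.]))]
eyepiece [(0.83, array([312., 261.,  31.,  48.]))]
side {'fx': 418.27810133879444, 'fy': 418.27810133879444, 'cx': 271.83819786061525, 'cy': 204.00360577746193, 'eye': array([ 0.31388358, -0.43784613,  0.57198895]), 'attitude': array([[ 0.97390789, -0.14193717,  0.17707984],
       [-0.22621271, -0.54457297,  0.80763116],
       [-0.01819999, -0.82661606, -0.562
[... 357 characters left out ...]
., 247.,  20.,  18.]))]
eyepiece [(0.56, array([312., 210.,  25.,  32.]))]
{'fx': 324.69833779598906, 'fy': 324.69833779598906, 'cx': 279.83062880261633, 'cy': 208.61500725022432, 'T_tool_cam': array([[ 4.20168395e-04, -9.70912172e-01, -2.39435539e-01,
         6.55483805e-02],
       [ 9.99998340e-01, -1.65259416e-05,  1.82183872e-03,
         1.00956316e-03],
       [-1.77280229e-03, -2.39435907e-01,  9.70910554e-01,
        -1.64955473e-01],
       [ 0.00000000e+00,  0.00000000e+00,  0.00000000e+00,
         1.00000000e+00]])} 0.0188 0.8 [[ 9.67690436e-01  2.52141270e-01  1.59228129e-05]
 [ 2.52141270e-01 -9.67690431e-01 -1.02203063e-04]
 [-1.03612563e-05  1.02915724e-04 -9.99999995e-01]]
```

View pics/scene.png

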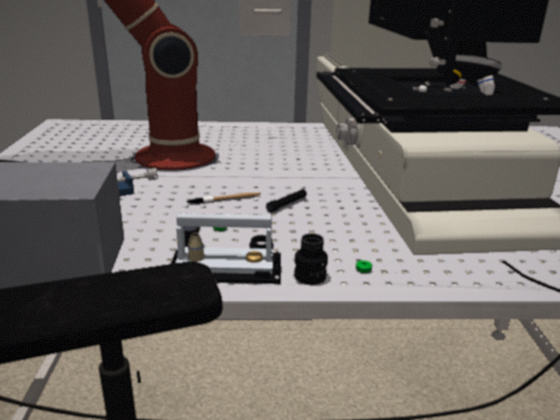

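View pics/side.png

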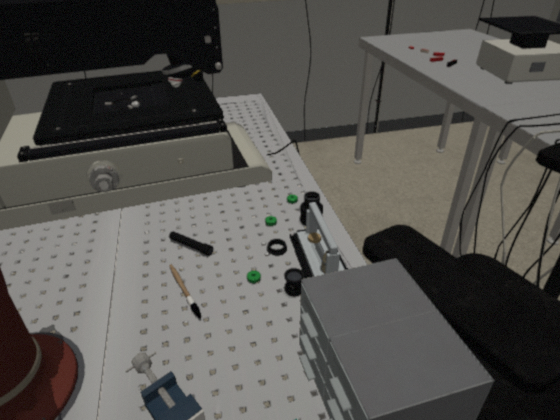

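```bash
cat > h.py <<'E'
from bench import *
import cv2, numpy as np
def cam(c):
    p=camera_params(c)
    if c!="wrist": return p,np.array(p["eye"]),np.array(p["attitude"])
    R=np.array(status.read_orientation()); t=np.array(status.read_position()); T=np.array(p["T_tool_cam"])
    return p,R@T[:3,3]+t,R@T[:3,:3]
def onplane(k,uv,z):
    p,e,A=k; d=A@np.array([(uv[0]-p["cx"])/p["fx"],(uv[1]-p["cy"])/p["fy"],1]); return e+d*(z-e[2])/d[2]
def proj(k,X):
    p,e,A=k; q=A.T@(np.array(X)-e); return np.array([p["fx"]*q[0]/q[2]+p["cx"],p["fy"]*q[1]/q[2]+p["cy"]])
def down(ang): # tool y axis at angle ang in world xy, z down
    y=np.array([np.cos(ang),np.sin(ang),0]); z=np.array([0,0,-1.]); return np.column_stack([np.cross(y,z),y,z])
E
python3 - <<'E'
from h import *
k=cam("scene"); s=cam("side")
for uv in((177,218),(272,222)): print(onplane(k,uv,.09))
for uv in((309,207),(334,250)): print("side",onplane(s,uv,.096))
# nest corners bottom
for uv in((170,277),(281,281)): print("nest",onplane(k,uv,0.005))
print("box top",[onplane(s,uv,z) for uv in((300,295),(400,262)) for z in (.15,.25)],onplane(k,(122,165),.2), onplane(k,(122,235),.0))
print("eyep",onplane(k,(312,283),0))
E
```

```text
[0.54222455 0.08684306 0.09      ]
[0.55368876 0.23190832 0.09      ]
side [0.53315985 0.21652833 0.096     ]
side [0.53603971 0.08026001 0.096     ]
nest [0.57549208 0.07578031 0.005     ]
nest [0.58599151 0.24659343 0.005     ]
box top [array([ 0.4340751 , -0.05535791,  0.15      ]), array([ 0.40559295, -0.1459973 ,  0.25      ]), array([ 0.59564194, -0.0281287 ,  0.15      ]), array([ 0.52887281, -0.12522068,  0.25      ])] [0.60932612 0.03133934 0.2       ] [ 0.42907569 -0.03282436  0.        ]
eyep [0.58369397 0.29480238 0.        ]
```

```bash
python3 - <<'E'
from h import *
k=cam("scene"); s=cam("side")
def tri(a,b):
    def P(k):
        p,e,A=k; K=np.array([[p["fx"],0,p["cx"]],[0,p["fy"],p["cy"]],[0,0,1]]); return K@np.hstack([A.T,-(A.T@e)[:,None]])
    X=cv2.triangulatePoints(P(k),P(s),np.float64(a),np.float64(b)).ravel(); X=X[:3]/X[3]; return X.round(3),(proj(k,X)-a).round(1)
print(tri((122,163),(300,295)),tri((106,195),(400,262)))
print(tri((177,218),(334,250)),tri((272,222),(309,207)))
R=down(0.0)
for z in (.2,.3,.4,.45):
  for y in(0,.157):
    for a in(0,np.pi,-.08):
      print(z,y,a,bot.inverse_kinematics([.52,y,z],down(a)))
for z in(.3,.4,.5): print(bot.inverse_kinematics([.164,-.629,z],status.read_orientation()))
E
```

```text
(array([ 0.436, -0.024,  0.133]), array([-3.9,  3.5])) (array([ 0.598, -0.006,  0.145]), array([-5.4,  4.2]))
(array([0.539, 0.087, 0.089]), array([ 0.2, -0.2])) (array([0.539, 0.233, 0.083]), array([ 0.2, -0.3]))
0.2 0 0 [ 0.30042545  0.47559876 -0.50387618  1.81241487  0.28053409  0.92474554
 -0.32707447]
0.2 0 3.141592653589793 [-0.7160754   0.67354432  1.13528722  1.84205183 -0.69193191  1.08947342
 -2.45755107]
0.2 0 -0.08 [ 0.28944914  0.47287438 -0.486992    1.8127411   0.27074196  0.92219193
 -0.39719541]
0.2 0.157 0 [ 0.22085567  0.60843932 -0.89165998  1.74423604  0.53745587  1.05268319
 -0.85972101]
0.2 0.157 3.141592653589793 [ 0.33354438  0.71667036 -1.14882772  1.74125281  0.70983101  1.16686937
  2.1156951 ]
0.2 0.157 -0.08 [ 0.21127291  0.60201392 -0.87281891  1.74450095  0.52509649  1.04613847
 -0.92776946]
0.3 0 0 [ 0.35643822  0.38275965 -0.57507213  1.65567811  0.22252964  1.16915989
 -0.27312493]
0.3 0 3.141592653589793 [-0.74302782  0.53082179  1.13752625  1.68694242 -0.50458696  1.25450124
 -2.63604144]
0.3 0 -0.08 [ 0.34407384  0.37975988 -0.55612061  1.656031
[... 1196 characters left out ...]
0.08 [ 0.40081892  0.32359011 -0.66344981  1.33122306  0.19712699  1.55240154
 -0.3206225 ]
0.45 0.157 0 [ 0.21141829  0.42020144 -0.91218897  1.26514454  0.32872618  1.60744516
 -0.6437742 ]
0.45 0.157 3.141592653589793 [ 0.30782781  0.48906231 -1.14736016  1.26246012  0.44429861  1.65485961
  2.39062555]
0.45 0.157 -0.08 [ 0.20718443  0.41801004 -0.90322672  1.26526686  0.32467032  1.60603074
 -0.72000642]
[ 1.28757615  0.5595578  -0.00990979  1.29236549  0.00548994  1.28959301
 -0.03824931]
[ 1.28465687  0.52886436 -0.00504267  1.07427252  0.00255965  1.53835894
 -0.03568358]
[ 1.28129931e+00  5.54717762e-01  2.07530329e-03  7.57278802e-01
 -1.11648623e-03  1.82949438e+00 -3.31262564e-02]
```

```bash
python3 - <<'E'
from h import *
p=np.array(status.read_position())
bot.goto([p[0],p[1],.42],status.read_orientation())
q=np.array(status.read_joint_pos()); q[0]=-0.28; q[6]+=0
bot.move_joints(q)
print(status.read_position(),status.read_time())
bot.goto([.54,.15,.24],down(0))
print(status.read_position(),status.read_joint_pos(),status.read_time())
k=cam("wrist"); a=get_image("wrist")
np.save("k.npy",np.array([k],dtype=object),allow_pickle=True)
cv2.imwrite("pics/w1.png",a[:,:,::-1])
for n in("carrier","carrier_bar","objective","nut","nest"):
    for s in silhouettes("wrist",n)[:2]: print(n,round(s["score"],2),np.round(s["extent"]),cv2.minAreaRect(np.argwhere(s["pixels"])[:,::-1].astype(np.float32)))
E
```

```text
[0.62990103 0.15833927 0.41820762] 4.825
[0.54171872 0.15010722 0.24125072] [-0.32946251  0.45297184  0.03047422  1.65563987 -0.0153602   1.02976833
 -0.2944488 ] 5.6417
carrier 0.78 [278. 187.  51. 152.] ((278.86102294921875, 184.02969360351562), (52.58943557739258, 148.18780517578125), 1.9749339818954468)
carrier_bar 0.66 [279. 186.  54. 147.] ((278.4118957519531, 184.4064178466797), (53.12712860107422, 145.5089569091797), 1.7357046604156494)
nut 0.92 [166. 193.  26.  19.] ((166.50001525878906, 191.50001525878906), (21.21320343017578, 21.21320343017578), 45.0)
nut 0.87 [220.  46.  25.  26.] ((218.0, 45.0), (26.0, 24.0), 90.0)
```

View pics/w1.png

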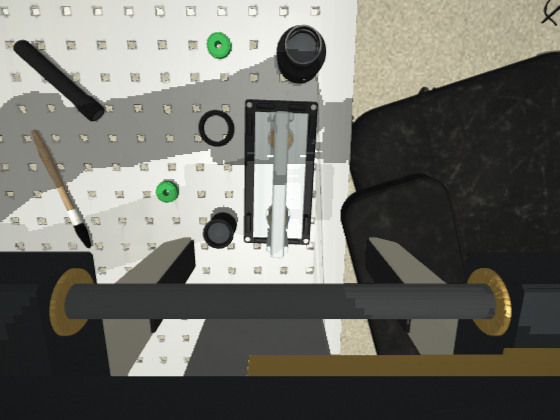

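The wrist view shows the bar from about (281,108) to (278,257). The nest is square around it, with corners near (248,103) and (310,240). The nut is at the far end (+y) and the objective at the near end (-y).

```bash
python3 - <<'E'
from h import *
k=cam("wrist")
a,b=[onplane(k,uv,.096) for uv in((281,108),(278,257))]
print(a,b,(a+b)/2,np.linalg.norm(a-b),np.arctan2(*(a-b)[:2]))
c=[onplane(k,uv,.0195) for uv in((249,103),(314,104),(307,242),(247,240))]
print(np.round(c,4),np.mean(c,0), np.arctan2(*(c[0]-c[3])[:2]), np.arctan2(*(c[1]-c[2])[:2]))
im=cv2.imread("pics/w1.png")[85:285,200:360]; cv2.imwrite("pics/w1c.png",cv2.resize(im,(480,600),interpolation=cv2.INTER_CUBIC))
E
```

```text
[0.54230085 0.23275188 0.096     ] [0.53941838 0.08735398 0.096     ] [0.54085962 0.16005293 0.096     ] 0.14542647323380298 0.019822104547517306
[[0.5064 0.2426 0.0195]
 [0.5801 0.2416 0.0195]
 [0.5755 0.076  0.0195]
 [0.5002 0.0787 0.0195]] [0.54055577 0.15973371 0.0195    ] 0.037718499803485475 0.02755492416513499
```

View pics/w1c.png

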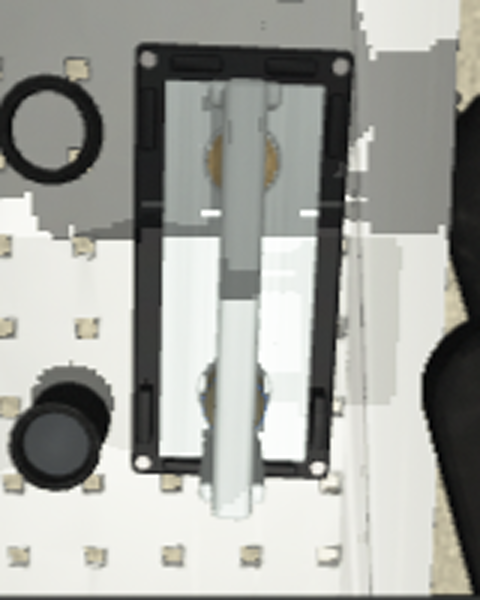

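```bash
python3 - <<'E'
from h import *
R=down(-0.028)
eoat.grip(.05,13)
bot.line_to([.5405,.148,.12],R,.12)
bot.line_to([.5405,.148,.068],R,.06)
print(status.read_position(),status.read_wrist_force(),status.read_moment())
eoat.grip(.022,13)
print(status.read_width(),status.read_grasp_force(),status.read_wrist_force())
k=cam("wrist"); a=get_image("wrist"); cv2.imwrite("pics/w2.png",a[:,:,::-1])
cv2.imwrite("pics/s2.png",cv2.resize(get_image("scene")[190:310,130:330],(800,480),interpolation=cv2.INTER_CUBIC)[:,:,::-1])
print(status.read_time())
E
```

```text
[0.54084104 0.14807842 0.06830549] [ 0.38173615 -0.49364405  1.06290621] [-0.07330878 -0.02869042  0.01578342]
0.022046177810195914 0.0 [-0.01796579 -0.24047446  0.14364576]
9.7333
```

View pics/w2.png

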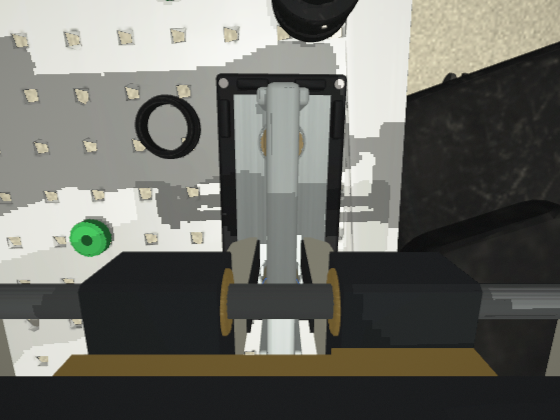

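View pics/s2.png

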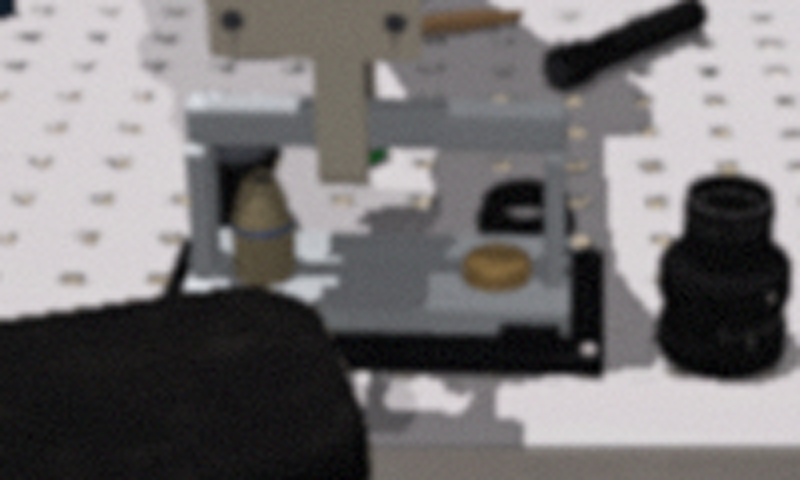

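The wrist view shows the bar midway between the fingers, with its axis at column 282 and the pads at 250 and 315. In the scene crop the finger is at column 343 and the bar spans 188–567, so I would be gripping about 13 mm towards the objective. Next I close and make a small trial lift.

```bash
python3 - <<'E'
from h import *
eoat.grip(.010,13)
bot.dwell(.3)
p=np.array(status.read_position()); print(p,status.read_width(),status.read_grasp_force(),status.read_wrist_force(),status.read_moment())
bot.line_to(p+[0,0,.005],None,.02)
bot.dwell(.3)
print(status.read_position(),status.read_width(),status.read_grasp_force(),status.read_wrist_force(),status.read_moment())
cv2.imwrite("pics/s3.png",cv2.resize(get_image("scene")[190:310,130:330],(800,480),interpolation=cv2.INTER_CUBIC)[:,:,::-1])
print(status.read_time())
E
```

```text
[0.54074801 0.14797849 0.06797808] 0.013924496713774747 12.991335690021515 [ 1.63466873 -0.24764391 -0.94663151] [ 0.0045387  -0.37071918 -0.00178266]
[0.54062222 0.14796223 0.07288232] 0.014222566873393778 12.990791648626328 [ 0.31665488  0.06424782 -3.49775204] [-0.03897377 -0.06806916 -0.02146644]
11.0917
```

View pics/s3.png

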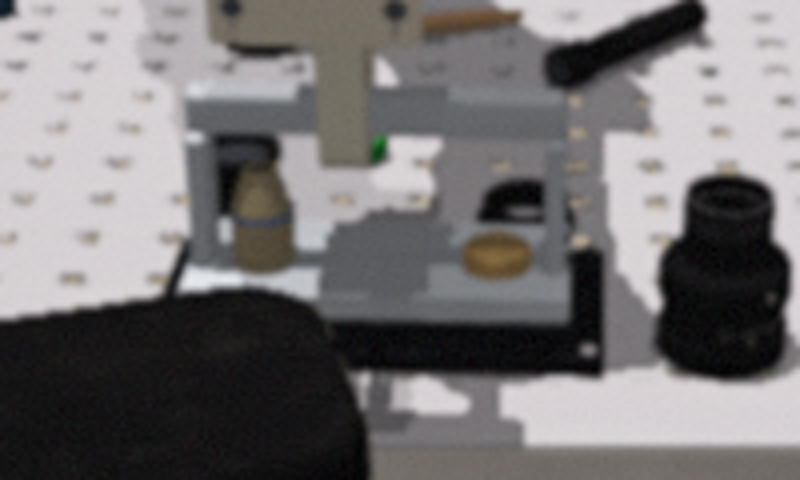

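Both bar ends rose by about 12 px, so the tray is level and the objective and nut are still seated. I lift the rest of the way.

```bash
python3 - <<'E'
from h import *
p=np.array(status.read_position())
bot.line_to([.5407,.148,.168],None,.04)
bot.dwell(.5)
print(status.read_position(),status.read_orientation(),status.read_width(),status.read_grasp_force(),status.read_wrist_force(),status.read_moment())
cv2.imwrite("pics/s4.png",cv2.resize(get_image("scene")[140:300,130:330],(750,600),interpolation=cv2.INTER_CUBIC)[:,:,::-1])
print(status.read_time())
E
```

```text
[0.54068782 0.14799398 0.16798133] [[ 2.80068526e-02  9.99607730e-01 -3.90450221e-05]
 [ 9.99607731e-01 -2.80068537e-02 -2.80561348e-05]
 [-2.91386574e-05 -3.82439419e-05 -9.99999999e-01]] 0.014228173320347103 12.990720570087433 [-1.14301683 -0.23376737 -3.83418805] [ 0.03477671 -0.08154464  0.02817148]
14.1667
```

View pics/s4.png

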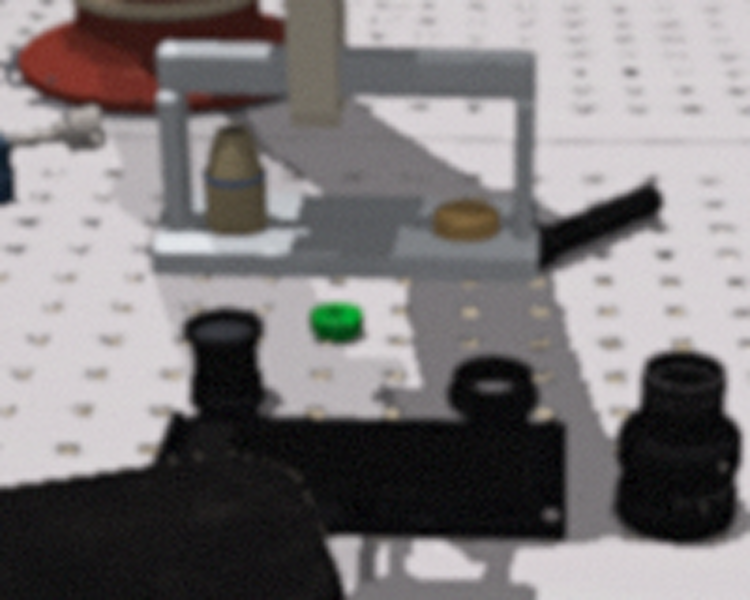

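The tray hangs level above the nest: its image slope of about 0.027 is nearly all camera roll (0.024). Both parts are still seated. I hold it and hand in.

```bash
python3 - <<'E'
from h import *
bot.dwell(3.3)
print(status.read_position(),status.read_width(),status.read_grasp_force(),status.read_wrist_force(),status.read_time())
print(sign_off())
E
```

```text
[0.54070628 0.14800443 0.16800922] 0.014136503512922581 12.990649044513702 [ 0.44182804 -0.07879093 -4.14518166] 17.4667
the job is handed in; nothing more can be done
None
```

The loaded tray is held still and level about 10 cm above the nest with a 13 N grip, the objective and nut were in their seats when last viewed, and the job was handed in after more than three seconds of holding, at 17.5 s.

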